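# Set the hotplate's inner timer knob without moving its heat ring

## Task

The small bar-shaped knob in the middle of the hotplate's double dial is the timer, and the ring round it sets the heat. Turn the timer knob clockwise from the long mark to the second stud on the ring: it is locked to the ring when it is out and again when pushed right to its hard bottom, so push it in gently until you feel the bottom, ease back about 2 mm, turn it there, and let it spring fully out into its notch. The heat ring must stay at its setting; do not move the things standing round the hotplate, and let go at the end.

Things in the scene. Friction and masses are not known exactly. Their poses are not given: they have to be found in the camera images.
- hotplate: Fixed white portable hotplate, 270 (x) x 220 (y) x 60 mm high, on the worktop; origin at the centre of its underside, x axis from its front (dial end) to its back, z up. A dark round cooking plate, 14 mm high, is on top at x = +45 mm; the upright double dial is on top at x = -85 mm, y = 0.
- heat_ring (a joint): Outer black ring (heat), 72 mm across, bore 43 mm, face 74 mm above the worktop; rad, grows clockwise from above, 0 when its long mark points to the hotplate's -x. Turns against 0.15 N m of friction; must stay where it starts. On its face: a long raised mark (timer off) and, clockwise from it at 0.6, 1.2, 1.8, 2.4 rad, four small studs.
- timer_knob (a joint): Inner grey knob: angle relative to the RING (rad, grows clockwise from above): 0 at the ring's long mark (start), 1.2 at the second stud (wanted); a notch every 0.6 rad with 0.08 rad of play. Its upright bar, 34 mm long, 12 mm thick, stands 2 to 36 mm above the ring's face; grip its flat 34 mm sides. Its nose has a pointed tip. Nose direction = hotplate yaw + pi - heat_ring - timer_knob.
- plunger (a joint): Depth the inner knob is pushed in (m, down), 0 at rest. Spring 5 N + 0.5 N/mm. It leaves its notch at a depth that differs by unit, 2.5 to 8.5 mm; it is free for the next 1.8 mm; then lower teeth lock it to the ring again, and 1.2 mm further is a hard bottom (at 5.5 to 11.5 mm). So free is 1.2 to 3 mm back up from the bottom that is felt. Let out between notches it stays in.
- knob_grip (a point): Point on the dial's axis, half-way up the inner knob's bar, 93 mm above the worktop when the knob is out (19 mm above the ring's face, 17 mm below the bar's top); moves and turns with the knob: its -x axis points along the nose, y across the bar's two flat sides.
- ring_stud (a point): Top of the second stud on the face of the heat ring, 28.5 mm from the dial's axis, 75 mm above the worktop; turns with the ring.
- mug_bar: Bystander: white mug with dark dots, 82 x 117 x 91 mm high, beside the hotplate's left; origin at the centre of its underside. Leave alone.
- lime: Bystander: green lime, 60 x 48 x 48 mm, beside the hotplate's right front; origin at its underside. Leave alone.
- spice_pot: Bystander: small spice jar with a black lid, 41 mm across, 105 mm high, beside the hotplate's right rear; origin at the centre of its underside. Leave alone.

How it is judged:
By the outcome, as a careful person would: the job done as asked, in the order asked, and still so for the second after the job is handed in, with the robot touching nothing.
It also fails if it takes over 58 s, if anything falls off the work surface, if the arm or the gripper's body presses on something with over 40 N, if the wrist force passes 120 N, or if a joint passes its speed limit or range.

## Robot

A 7-joint arm with a two-finger parallel gripper is mounted at the origin on a cart in front of the work surface, level with it; the furniture and walls round the work are solid. World frame = base frame: x ahead of the robot, y to its left, z up, the work surface at z = 0. Lengths are in m, angles in rad, forces in N, time in s.
With the tool pointing down it reaches from about 0.4 to 0.925 m from the base axis. Payload 4.1 kg.
Tool frame: the origin (TCP) lies on the centre line of the jaws, within the pads' length; the fingertips stand 17 mm ahead of it and the grasp point (between the pads) lies 2 mm behind it (arm.tcp_to_tips is the distance from the TCP to the fingertips, in m); z points along the fingers, y is the direction in which the jaws open and shut (so a half turn about z gives the same grasp; the last joint's range is limited). The gripper opens to 85 mm and grips with 20 to 120 N. Pads are 22 mm wide; open, the fingers measure 114 mm over their backs; the gripper's body (76 mm by 85 mm) begins 54 mm behind the grasp point. The pads swing forward as they close: fully open they stand 13 mm farther back than shut.
Start: joints at [-1.339, 0.398, 0.045, 1.537, -0.019, 1.207, -0.051], TCP at [0.211, 0.615, 0.248] pointing down, gripper open.
Joint ranges: [-2.82, 2.82], [-0.49, 2.23], [-1.37, 1.46], [0, 2.46], [-1.36, 4.5], [0.23, 2], [-2.94, 2.94]. Speed limits (rad/s): [2.57, 2.57, 3.14, 3.14, 3.14, 3.14, 3.14].

## Interface

Orientations are given as a unit quaternion [w, x, y, z].
In Python, from cell import arm gives the robot as it stands. The module is installed in compiled form; this text tells all that it offers.
- The arm moves only by the shell command python3 -m crank 'ROWS' [FORCE]. ROWS is JSON, a list that holds one entry, the list of rows, each a list of 7 numbers: the turn, a rotation vector about the tool's x, y, z in units of 8 degrees (1.0 is 8 degrees), then the shift along the tool's x, y, z in units of 25 mm (1.0 is 25 mm), then the opening, from 0 (shut) to 1 (fully open). In form: [[[wx, wy, wz, dx, dy, dz, fingers], ...]]. A call has 1 to 20 rows; each row shifts and turns the commanded pose from where the row before left it, along the tool's axes as they then stand; what a row does not reach is not made up. A row lasts 1/10 s, in which the tool goes at most 50 mm and 8.59 degrees, less where a joint would pass 70% of its speed; a pose out of reach is approached as far as the arm can. A call is refused whole if a number of a shift passes 1 or a number of a turn 1, either way. A call with a gripper value outside its range is refused whole. The fingers move at their own pace and stop on an object; FORCE is the grip in N (left out, the last holds). Time passes only in rows, so rows that do not move let the fingers close. It gives the time, the measured TCP pose, the force and the opening at its end, in the units of the state.
- arm.get_obs(): the state, without advancing time (a new reading comes with each control period).
- arm.camera(name): name is "scene" or "side" or "wrist"; returns a dict with "img" (384x512x3 uint8, red, green, blue), "depth" (384x512 float32, m along the optical axis (not along the pixel's ray), 0 where there is no reading), "fx", "fy", "cx", "cy" (pixels), "T" (4x4, takes a point from camera to world coordinates). Camera axes: x right, y up, looking along -z (the intrinsics and any distortion apply to the point x, -y, -z); pixel columns grow to the right and rows downward; lengths in m; the calibration is good to about 2 mm. A picture is of the moment at which its call begins.
- arm.job_done(): hands the job in, once; it reports no verdict.
The state is a dict: "time": time; "joint_pos": joint angles; "dq": joint speeds; "tau": joint torques, N m; "position": TCP position; "eef_rot": TCP orientation; "contact_force": force on the tool from outside, world axes, zero at the start; "torque": the same for the moment, N m; "opening": finger opening in m.
Only numpy, scipy, OpenCV 4.12 (cv2) and the standard library are available. Lean on these libraries where they do the work, as an engineer would, in place of code of your own. Each camera call takes 0.05 s, during which the arm holds its last target. There are 200 camera calls.

## Working session

There is one attempt and no reset: what is moved stays moved. The work goes in short steps, Python scripts to look and compute and a shell command to move; the robot and the scene stay as the last step left them, time stands still between calls to the robot, and variables do not carry over. Pictures are saved under pics/ and viewed, about 8 in all and at most 12, crops included, and the job is handed in when it is done.

```bash
mkdir -p pics
python3 - <<'E'
from cell import arm
import cv2,numpy as np
o=arm.get_obs();print({k:np.round(v,3).tolist() for k,v in o.items()})
ims=[]
for n in("scene","side"):
    c=arm.camera(n);ims.append(c["img"]);np.savez(f"pics/{n}0.npz",**c);print(n,c["fx"],c["fy"],c["cx"],c["cy"],np.round(c["T"],3).tolist(),[k for k in c])
cv2.imwrite("pics/a.png",cv2.resize(np.vstack(ims)[:,:,::-1],None,fx=.78,fy=.78))
E
```

```text
{'time': 0.0, 'joint_pos': [-1.339, 0.399, 0.045, 1.538, -0.019, 1.207, -0.051], 'dq': [0.001, 0.002, -0.0, 0.001, 0.001, 0.001, -0.001], 'tau': [0.001, -47.513, 1.365, -25.421, 0.012, 0.01, 0.0], 'position': [0.211, 0.614, 0.247], 'eef_rot': [-0.0, 0.165, 0.986, -0.001], 'contact_force': [0.146, 0.57, -0.418], 'torque': [-0.045, 0.038, 0.002], 'opening': 0.085}
scene 464.2705872209644 464.2705872209644 251.34134897043106 192.89108041752513 [[0.77, 0.485, -0.415, 0.095], [-0.638, 0.583, -0.502, -0.579], [-0.001, 0.652, 0.758, 0.942], [0.0, 0.0, 0.0, 1.0]] ['img', 'depth', 'fx', 'fy', 'cx', 'cy', 'T']
side 366.6281441112753 366.6281441112753 253.67335587373861 195.91920987180688 [[-0.983, 0.114, -0.144, 0.435], [-0.184, -0.625, 0.759, 0.672], [-0.003, 0.772, 0.635, 0.649], [0.0, 0.0, 0.0, 1.0]] ['img', 'depth', 'fx', 'fy', 'cx', 'cy', 'T']
```

View pics/a.png

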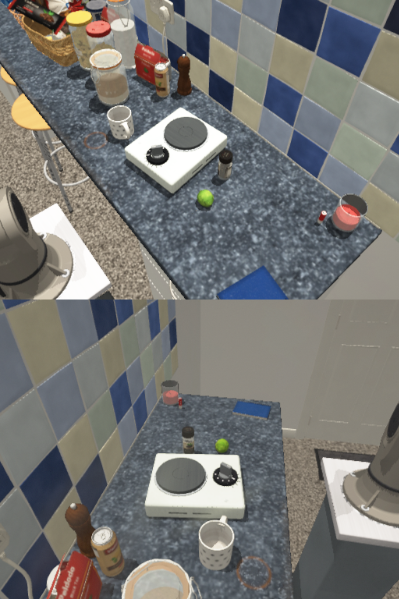

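The scene and side views show the white hotplate. The dial is at about (201,197) in the scene image and (288,224) in the side image. The mug, lime and jar stand clear of it.

```bash
cat > h.py <<'E'
import numpy as np,cv2
def ray(c,u,v):
    d=c["T"][:3,:3]@np.array([(u-c["cx"])/c["fx"],-(v-c["cy"])/c["fy"],-1]);return c["T"][:3,3],d
def onz(c,u,v,z):
    o,d=ray(c,u,v);return o+d*(z-o[2])/d[2]
def rect(c,ctr,z,half=.06,ppm=4000):
    # top-down rectification of plane z: column = world x, row = -y
    n=int(2*half*ppm);P=np.array([[ctr[0]+a,ctr[1]+b,z] for a,b in((-half,half),(half,half),(half,-half),(-half,-half))])
    q=(P-c["T"][:3,3])@c["T"][:3,:3]
    uv=np.c_[c["cx"]+c["fx"]*q[:,0]/-q[:,2],c["cy"]-c["fy"]*q[:,1]/-q[:,2]].astype(np.float32)
    M=cv2.getPerspectiveTransform(uv,np.float32([[0,0],[n,0],[n,n],[0,n]]))
    return cv2.warpPerspective(c["img"],M,(n,n),flags=cv2.INTER_CUBIC)
E
python3 - <<'E'
from h import *
S=[dict(np.load(f"pics/{n}0.npz")) for n in("scene","side")]
for c,uv in zip(S,((201,197),(288,224))):
    print("dial~",onz(c,*uv,.074).round(3))
    g=cv2.cvtColor(c["img"],cv2.COLOR_RGB2GRAY)
    # cooking plate + ring: dark blobs within white top
    hsv=cv2.cvtColor(c["img"],cv2.COLOR_RGB2HSV)
    w=((hsv[...,2]>150)&(hsv[...,1]<45)).astype(np.uint8)
    cs,h=cv2.findContours(w,cv2.RETR_CCOMP,cv2.CHAIN_APPROX_NONE)
    for k,q in enumerate(cs):
        if h[0][k][3]>=0 and cv2.contourArea(q)>300:
            e=cv2.fitEllipse(q);print("hole",np.round(e[0],1),np.round(e[1],1),onz(c,*e[0],.074).round(4))
a=[cv2.resize(c["img"][v-60:v+60,u-60:u+60],(390,390),interpolation=cv2.INTER_CUBIC) for c,(u,v) in zip(S,((210,190),(280,220)))]
cv2.imwrite("pics/b.png",np.hstack(a)[:,:,::-1])
E
```

```text
dial~ [0.467 0.064 0.074]
hole [201.7 199.6] [24.8 31. ] [0.4634 0.0564 0.074 ]
hole [237.5 170.9] [43.5 57.1] [0.5902 0.0758 0.074 ]
dial~ [0.47  0.069 0.074]
hole [274.5 299.2] [28.3 40.1] [0.4724 0.2721 0.074 ]
hole [288.5 225.6] [28.2 33.7] [0.4688 0.0742 0.074 ]
hole [231.5 225.8] [47.4 65.5] [0.5947 0.0979 0.074 ]
```

View pics/b.png

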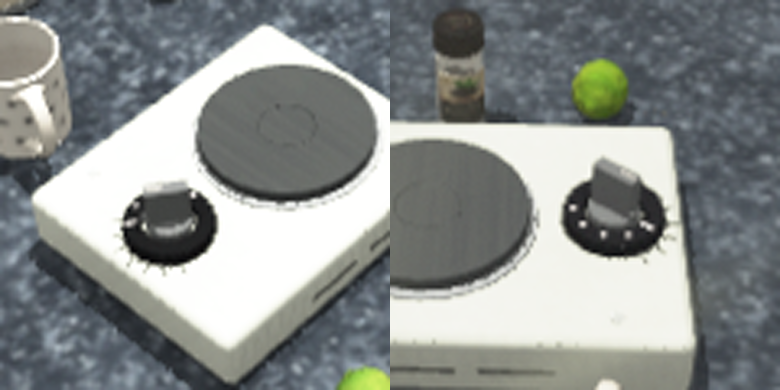

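The bar stands upright in the dial at about (0.466, 0.065). I'll go above it and look with the wrist camera.

```bash
python3 -m crank '[[[0,0,0,-0.93,-0.97,0,1],[0,0,0,-0.93,-0.97,0,1],[0,0,0,-0.93,-0.97,0,1],[0,0,0,-0.93,-0.97,0,1],[0,0,0,-0.93,-0.97,0,1],[0,0,0,-0.93,-0.97,0,1],[0,0,0,-0.93,-0.97,0,1],[0,0,0,-0.93,-0.97,0,1],[0,0,0,-0.93,-0.97,0,1],[0,0,0,-0.93,-0.97,0,1],[0,0,0,-0.93,-0.97,0,1],[0,0,0,-0.93,-0.97,0,1],[0,0,0,-0.93,-0.97,0,1],[0,0,0,-0.93,-0.97,0,1],[0,0,0,-0.93,-0.97,0,1],[0,0,0,-0.93,-0.97,0,1],[0,0,0,-0.93,-0.97,0,1],[0,0,0,-0.93,-0.97,0,1],[0,0,0,0,0,0,1],[0,0,0,0,0,0,1]]]'
python3 - <<'E'
from cell import arm
from h import *
o=arm.get_obs();print(o["position"].round(4) if hasattr(o["position"],'round') else o["position"],o["eef_rot"],o["joint_pos"])
c=arm.camera("wrist");np.savez("pics/w0.npz",**c);print(c["T"].round(3).tolist(),c["fx"])
r=rect(c,(.466,.065),.074)
cv2.imwrite("pics/c.png",np.hstack([cv2.resize(c["img"],(448,336)),cv2.resize(r,(336,336))])[:,:,::-1])
E
```

```text
time: 2.1
position: [0.465, 0.0656, 0.248]
eef_rot: [-0.0, 0.166, 0.986, 0.0]
contact_force: [-1.3, -0.1, -0.6]
opening: 0.0852
[0.465  0.0656 0.248 ] [-4.00313758e-04  1.65595425e-01  9.86193689e-01  4.88538899e-05] [-0.68772723  0.07583129  0.48434263  1.95998171 -0.03971104  1.11549656
  1.05099809]
[[0.327, -0.9, -0.29, 0.391], [0.945, 0.311, 0.1, 0.091], [0.0, -0.306, 0.952, 0.373], [0.0, 0.0, 0.0, 1.0]] 325.80053652172865
```

View pics/c.png

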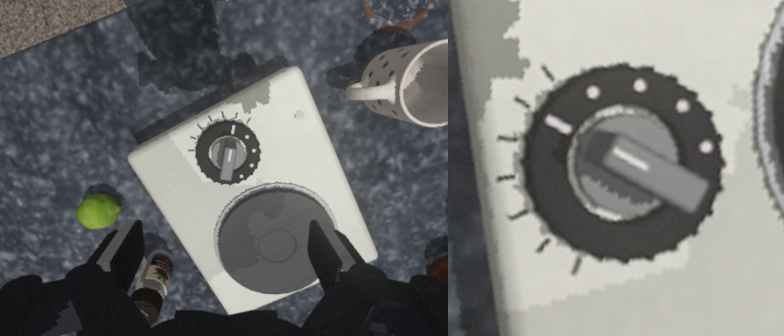

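The wrist view shows the ring centred near (174,163) in the rectified crop. The long mark points up and left at about 149° in world axes, and the four studs run clockwise from it. The bar is aligned with the mark. Next I'll fit these properly.

```bash
cat > fit.py <<'E'
from h import *
def fit(c,ctr=(.468,.067)):
    r=rect(c,ctr,.074);n=r.shape[0];px=.12/n
    hsv=cv2.cvtColor(r,cv2.COLOR_RGB2HSV);V=hsv[...,2]
    yy,xx=np.mgrid[:n,:n]
    W=np.array
    # ring outer edge: white->black along rays
    cen=W([n/2,n/2]);
    for it in range(3):
        pts=[]
        for a in np.linspace(0,2*np.pi,180,endpoint=False):
            rr=np.arange(30e-3,42e-3,px/2)/px
            p=cen+rr[:,None]*W([np.cos(a),np.sin(a)])
            v=cv2.remap(cv2.GaussianBlur(V,(0,0),2),p[:,:1].astype(np.float32),p[:,1:].astype(np.float32),1).ravel().astype(float)
            k=np.argmax(np.diff(v)); 
            if v.max()>150: pts.append(p[k])
        e=cv2.fitEllipseAMS(np.float32(pts));cen=W(e[0])
    w=lambda p:W([ctr[0]+(p[0]-n/2)*px,ctr[1]-(p[1]-n/2)*px])
    print("ring centre",w(cen).round(4),"diam mm",np.round(W(e[1])*px*1e3,1))
    R=np.hypot(xx-cen[0],yy-cen[1])*px
    m=((V>115)&(R>.0235)&(R<.0325)).astype(np.uint8)
    N,L,st,ce=cv2.connectedComponentsWithStats(m)
    for i in range(1,N):
        if st[i,4]>60:
            d=w(ce[i])-w(cen);print("blob",st[i,4],"r",round(np.hypot(*d)*1e3,1),"ang",round(np.degrees(np.arctan2(d[1],d[0])),1))
    return r
E
python3 - <<'E'
from fit import *
from cell import arm
print(arm.tcp_to_tips)
fit(dict(np.load("pics/w0.npz")))
E
```

```text
0.017
ring centre [0.4683 0.0669] diam mm [69.9 71.6]
blob 295 r 28.3 ang 77.3
blob 295 r 27.3 ang 112.7
blob 299 r 29.5 ang 43.4
blob 475 r 27.5 ang 149.2
blob 276 r 30.4 ang 10.8
blob 1381 r 26.9 ang -23.1
```

```bash
python3 -m crank '[[[0,0,0.7,-0.08,0.07,0.4,1],[0,0,0.675,-0.08,0.06,0.8,1],[0,0,0,0,0,0.8,1],[0,0,0,0,0,0.8,1],[0,0,0,0,0,0.6,1],[0,0,0,0,0,0.4,1],[0,0,0,0,0,0,0.7],[0,0,0,0,0,0,0.5],[0,0,0,0,0,0,0.5]]]'
python3 - <<'E'
from cell import arm
from fit import *
o=arm.get_obs();q=o["eef_rot"];print(o["position"],"tool x ang",2*np.degrees(np.arctan2(q[2],q[1])),o["opening"],o["contact_force"],o["torque"],o["joint_pos"][6])
c=arm.camera("wrist");np.savez("pics/w1.npz",**c)
fit(c,(.470,.0665))
r=rect(c,(.470,.0665),.110)
p=o["position"];n=r.shape[0];cv2.circle(r,(n//2,n//2),4,(255,0,0),-1)
cv2.imwrite("pics/d.png",np.hstack([cv2.resize(c["img"],(400,300)),cv2.resize(r,(300,300))])[:,:,::-1])
E
```

```text
time: 3.05
position: [0.4707, 0.068, 0.1541]
eef_rot: [0.001, 0.258, 0.966, 0.001]
contact_force: [-1.1, 0.1, 0.9]
opening: 0.044
[0.47072741 0.06803012 0.15412892] tool x ang 150.07842789422642 0.044032972810668945 [-1.14201942  0.0536079   0.88125981] [ 0.02065439 -0.0054263  -0.00923376] 0.9406753384056057
ring centre [0.4677 0.0674] diam mm [69.8 74. ]
blob 242 r 28.1 ang 75.8
blob 179 r 26.6 ang 112.2
blob 248 r 29.6 ang 41.9
blob 289 r 27.1 ang 149.7
blob 217 r 30.7 ang 9.5
blob 1523 r 27.8 ang -29.3
```

View pics/d.png

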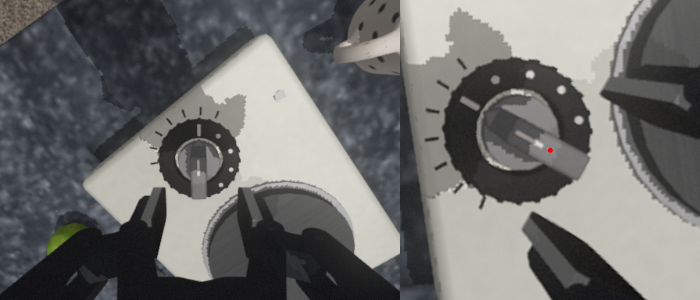

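The bar runs vertically in the wrist view at column 198 or so, midway between the fingers at columns 160 and 243. The ring centre repeats at (0.470, 0.0665). I'll descend, then close gently.

```bash
python3 -m crank '[[[0,0,-0.02,0,-0.066,0.5,0.5],[0,0,0,0,0,0.5,0.5],[0,0,0,0,0,0.5,0.5],[0,0,0,0,0,0.3,0.5],[0,0,0,0,0,0,0.5],[0,0,0,0,0,0,0.5],[0,0,0,0,0,0,0.5]]]'
python3 -m crank '[[[0,0,0,0,0,0,0.3],[0,0,0,0,0,0,0.2],[0,0,0,0,0,0,0.15],[0,0,0,0,0,0,0.1],[0,0,0,0,0,0,0],[0,0,0,0,0,0,0],[0,0,0,0,0,0,0],[0,0,0,0,0,0,0]]]' 20
python3 - <<'E'
from cell import arm
o=arm.get_obs();print(o["position"],o["eef_rot"],o["contact_force"],o["torque"],o["opening"])
E
```

```text
time: 3.8
position: [0.4697, 0.0662, 0.1086]
eef_rot: [0.0, 0.257, 0.966, 0.0]
contact_force: [0.6, -0.5, 0.2]
opening: 0.043
time: 4.6
position: [0.4695, 0.0663, 0.1085]
eef_rot: [0.0, 0.257, 0.966, 0.0]
contact_force: [-1.2, 0.4, 4.1]
opening: 0.0117
[0.46945632 0.06626074 0.10854198] [1.41358638e-04 2.57026489e-01 9.66404324e-01 2.17077801e-04] [-1.19302222  0.3718049   4.06663282] [-0.01363229  0.15831924 -0.0211444 ] 0.011737355859328714
```

```bash
M='python3 -m crank'
python3 -m crank '[[[0,0,0,0,0,0,0],[0,0,0,0,0,0,0]]]' 45
python3 -m crank '[[[0,0,0,0,0,0.04,0],[0,0,0,0,0,0.04,0],[0,0,0,0,0,0,0]]]'
python3 -m crank '[[[0,0,0,0,0,0.04,0],[0,0,0,0,0,0.04,0],[0,0,0,0,0,0,0]]]'
python3 -m crank '[[[0,0,0,0,0,0.04,0],[0,0,0,0,0,0,0]]]'
```

```text
time: 4.8
position: [0.4694, 0.0662, 0.1085]
eef_rot: [0.0, 0.257, 0.966, 0.0]
contact_force: [-0.4, 0.1, 4.8]
opening: 0.0109
time: 5.1
position: [0.4695, 0.0663, 0.1063]
eef_rot: [0.0, 0.257, 0.966, 0.0]
contact_force: [-0.5, 0.1, 5.5]
opening: 0.011
time: 5.4
position: [0.4695, 0.0662, 0.1045]
eef_rot: [0.0, 0.257, 0.966, 0.0]
contact_force: [-1.6, 0.6, 6.7]
opening: 0.0109
time: 5.6
position: [0.4695, 0.0662, 0.1035]
eef_rot: [0.0, 0.257, 0.966, 0.0]
contact_force: [-2.2, 0.1, 7.6]
opening: 0.0105
```

```bash
for i in 1; do
python3 -m crank '[[[0,0,0,0,0,0.03,0],[0,0,0,0,0,0,0]]]' | egrep 'pos|force'
python3 -m crank '[[[0,0,0,0,0,0.03,0],[0,0,0,0,0,0,0]]]' | egrep 'pos|force'
python3 -m crank '[[[0,0,0,0,0,0.03,0],[0,0,0,0,0,0,0]]]' | egrep 'pos|force'
done
```

```text
position: [0.4695, 0.0662, 0.1028]
contact_force: [-1.3, 0.1, 7.2]
position: [0.4695, 0.0663, 0.1021]
contact_force: [-2.1, 0.6, 7.0]
position: [0.4695, 0.0662, 0.1014]
contact_force: [-1.7, -0.7, 8.3]
```

```bash
python3 -m crank '[[[0,0,0,0,0,0.03,0],[0,0,0,0,0,0,0]]]' | egrep 'pos|force'
python3 -m crank '[[[0,0,0,0,0,0.03,0],[0,0,0,0,0,0,0]]]' | egrep 'pos|force'
```

```text
position: [0.4695, 0.0662, 0.1007]
contact_force: [-2.0, 0.3, 8.4]
position: [0.4695, 0.0662, 0.1]
contact_force: [-2.2, -0.5, 8.1]
```

```bash
python3 -m crank '[[[0,0,0,0,0,0.03,0],[0,0,0,0,0,0,0]]]' | egrep 'pos|force'
```

```text
position: [0.4695, 0.0662, 0.0993]
contact_force: [-0.7, -0.1, 9.4]
```

```bash
python3 -m crank '[[[0,0,0,0,0,0.03,0],[0,0,0,0,0,0,0]]]' | egrep 'pos|force'
```

```text
position: [0.4696, 0.0662, 0.0989]
contact_force: [-2.4, 0.0, 12.9]
```

```bash
python3 -m crank '[[[0,0,0,0,0,0.03,0],[0,0,0,0,0,0,0]]]' | egrep 'pos|force|open'
```

```text
position: [0.4697, 0.0662, 0.0986]
contact_force: [-4.1, -1.0, 17.1]
opening: 0.0107
```

```bash
python3 -m crank '[[[0,0,0,0,0,0.03,0],[0,0,0,0,0,0,0]]]' | egrep 'pos|force|open'
```

```text
position: [0.4698, 0.0662, 0.0984]
contact_force: [-5.5, -1.5, 21.0]
opening: 0.0104
```

The bottom is felt at a TCP height of about 0.0991, where the force turns from about 9 N into a steep rise. I'll ease back to about 0.1012.

```bash
python3 -m crank '[[[0,0,0,0,0,-0.08,0],[0,0,0,0,0,-0.09,0],[0,0,0,0,0,0,0],[0,0,0,0,0,0,0]]]' | egrep 'pos|force|open'; python3 -c "
from cell import arm
o=arm.get_obs();print(o['torque'],o['contact_force'],o['joint_pos'])"
```

```text
position: [0.4695, 0.0662, 0.1013]
contact_force: [-1.2, 0.7, 8.2]
opening: 0.011
[-0.00884631  0.38023902  0.02397507] [-1.23927374  0.69045899  8.16157302] [-0.63101255  0.29224541  0.46572307  2.1071807  -0.18568036  0.77993846
  1.00102942]
```

```bash
python3 -m crank '[[[0,0,0.3,0,0,0,0],[0,0,0.3,0,0,0,0]]]' | egrep 'pos|force|open|rot'; python3 -c "
from cell import arm
o=arm.get_obs();print(o['torque'])"
python3 -m crank '[[[0,0,0.3,0,0,0,0],[0,0,0,0,0,0,0]]]' | egrep 'pos|force|open|rot'; python3 -c "
from cell import arm
o=arm.get_obs();print(o['torque'])"
```

```text
position: [0.4695, 0.0662, 0.1012]
eef_rot: [0.0, 0.298, 0.955, 0.0]
contact_force: [-2.5, -0.8, 8.0]
opening: 0.0112
[ 0.02096327  0.42946218 -0.01161412]
position: [0.4695, 0.0662, 0.1012]
eef_rot: [0.0, 0.318, 0.948, 0.0]
contact_force: [-1.8, 0.2, 8.2]
opening: 0.0109
[-0.05188642  0.44248192 -0.01971623]
```

Turning 7° raised no torque, so it looks free. I'll check the ring numerically before going on.

```bash
cat > ring.py <<'E'
from cell import arm
from fit import *
o=arm.get_obs();q=o["eef_rot"];print(o["position"].round(4),"toolx",2*np.degrees(np.arctan2(q[2],q[1])),"tz",o["torque"][2],"F",o["contact_force"].round(1))
import sys
for n in sys.argv[1:]:
    c=arm.camera(n)
    r=rect(c,(.470,.0665),.075);N=r.shape[0];px=.12/N
    V=cv2.cvtColor(r,cv2.COLOR_RGB2HSV)[...,2];yy,xx=np.mgrid[:N,:N];R=np.hypot(xx-N/2,yy-N/2)*px
    m=((V>115)&(R>.023)&(R<.0325)).astype(np.uint8)
    _,L,st,ce=cv2.connectedComponentsWithStats(m)
    print(n,[(int(s[4]),round(float(np.degrees(np.arctan2(N/2-y,x-N/2))),1),round(float(np.hypot(x-N/2,y-N/2)*px*1e3),1)) for s,(x,y) in zip(st[1:],ce[1:]) if 100<s[4]<900])
    cv2.imwrite(f"pics/ring_{n}.png",r[:,:,::-1])
E
python3 ring.py wrist side
python3 - <<'E'
import cv2,numpy as np
a=[cv2.resize(cv2.imread(f"pics/ring_{n}.png"),(390,390)) for n in("wrist","side")];cv2.imwrite("pics/e.png",np.hstack(a))
E
```

```text
[0.4695 0.0662 0.1012] toolx 142.9667235871592 tz -0.019716232572652946 F [-1.8  0.2  8.2]
wrist [(175, 81.9, 28.4), (171, 116.3, 28.6), (236, 47.3, 28.3), (322, 150.3, 28.3)]
side [(168, 82.6, 29.4), (473, 49.3, 28.6), (535, 147.8, 27.8), (432, 14.1, 28.5), (389, -37.0, 31.3), (209, -128.9, 31.8), (346, -110.3, 24.6)]
```

View pics/e.png

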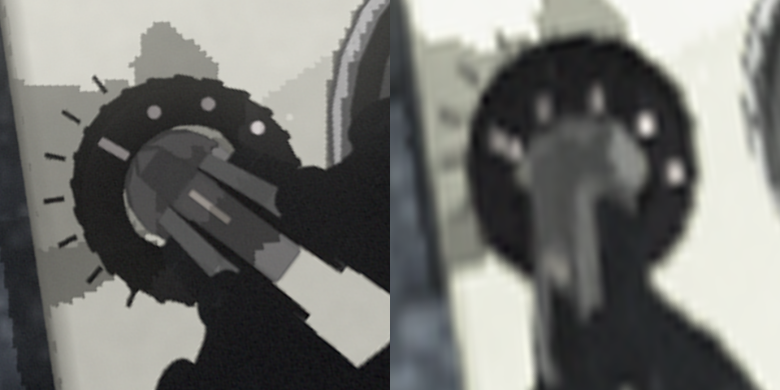

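The wrist crop shows the ring unmoved: mark still at 150°, second stud at about 81.5°. The knob has turned. Continuing.

```bash
python3 -m crank '[[[0,0,0.55,0,0,0,0],[0,0,0.55,0,0,0,0],[0,0,0.55,0,0,0,0],[0,0,0.55,0,0,0,0],[0,0,0.55,0,0,0,0],[0,0,0.55,0,0,0,0],[0,0,0.55,0,0,0,0],[0,0,0,0,0,0,0]]]' | grep open; python3 ring.py wrist
```

```text
opening: 0.0107
[0.4694 0.0661 0.1011] toolx 112.1335154630537 tz 0.018484313351800438 F [-2.1  0.1  7.7]
wrist [(234, 81.6, 28.5), (237, 115.9, 28.5), (168, 47.7, 28.4), (333, 149.8, 28.3)]
```

```bash
python3 -m crank '[[[0,0,0.55,0,0,-0.003,0],[0,0,0.55,0,0,0,0],[0,0,0.55,0,0,0,0],[0,0,0.55,0,0,0,0],[0,0,0.55,0,0,0,0],[0,0,0.55,0,0,0,0],[0,0,0.55,0,0,0,0],[0,0,0,0,0,0,0],[0,0,0,0,0,0,0]]]' | grep open; python3 ring.py wrist
```

```text
opening: 0.0108
[0.4693 0.0661 0.1011] toolx 81.40214646755125 tz 0.05132331338892529 F [-2.4  0.6  7.4]
wrist [(241, 81.4, 28.5), (236, 115.7, 28.5), (237, 47.2, 28.5), (348, 149.4, 28.3), (229, 12.8, 28.5)]
```

Aligned with the second stud: tool at 81.4°, stud at 81.4°, ring unmoved. I'll let it rise while still held.

```bash
python3 -m crank '[[[0,0,0,0,0,-0.04,0],[0,0,0,0,0,-0.04,0],[0,0,0,0,0,0,0]]]' | egrep open; python3 ring.py
python3 -m crank '[[[0,0,0,0,0,-0.04,0],[0,0,0,0,0,-0.04,0],[0,0,0,0,0,0,0]]]' | egrep open; python3 ring.py
python3 -m crank '[[[0,0,0,0,0,-0.04,0],[0,0,0,0,0,-0.04,0],[0,0,0,0,0,0,0]]]' | egrep open; python3 ring.py
python3 -m crank '[[[0,0,0,0,0,-0.04,0],[0,0,0,0,0,0,0]]]' | egrep open; python3 ring.py
```

```text
opening: 0.0107
[0.4692 0.0661 0.1031] toolx 81.40323863854111 tz -0.0014962141233641878 F [-1.4 -0.1  7.9]
opening: 0.0106
[0.4692 0.0661 0.1051] toolx 81.40686887001804 tz 0.02059673851708546 F [-1.7 -0.9  7. ]
opening: 0.0107
[0.4692 0.0661 0.107 ] toolx 81.40104021866998 tz 4.174160808818536e-05 F [-1.1  0.3  4.8]
opening: 0.0107
[0.4692 0.0661 0.1079] toolx 81.4023091319433 tz 0.020647076846387002 F [-1.4  0.2  5. ]
```

```bash
python3 -m crank '[[[0,0,0,0,0,-0.03,0],[0,0,0,0,0,0,0]]]' | egrep open; python3 ring.py
python3 -m crank '[[[0,0,0,0,0,0,0.15],[0,0,0,0,0,0,0.2],[0,0,0,0,0,0,0.3],[0,0,0,0,0,0,0.45],[0,0,0,0,0,0,0.5],[0,0,0,0,0,0,0.5],[0,0,0,0,0,0,0.5],[0,0,0,0,0,-0.4,0.5],[0,0,0,0,0,-0.8,0.5],[0,0,0,0,0,-1,0.5],[0,0,0,0,0,-1,0.5],[0,0,0,0,0,-0.8,0.5],[0,0,0,0,0,-0.4,0.5],[0,0,0,0,0,0,0.5],[0,0,0,0,0,0,0.5]]]' 20; python3 ring.py wrist side
python3 - <<'E'
from cell import arm
from h import *
c=arm.camera("wrist");s=arm.camera("side");b=arm.camera("scene")
r=rect(c,(.470,.0665),.110)
f=lambda i:cv2.resize(i,(390,293),interpolation=cv2.INTER_CUBIC)
cv2.imwrite("pics/f.png",np.vstack([np.hstack([f(c["img"]),f(r[:, :])]),np.hstack([f(s["img"][140:290,190:390]),f(b["img"][115:265,130:330])])])[:,:,::-1])
E
```

```text
opening: 0.011
[0.4692 0.0661 0.1086] toolx 81.4074327115423 tz -0.018561909931024228 F [-1.2  0.2  4.4]
time: 12.9
position: [0.4688, 0.0662, 0.2181]
eef_rot: [-0.0, 0.758, 0.652, -0.0]
contact_force: [-0.2, 1.1, -0.0]
opening: 0.0426
[0.4688 0.0662 0.2181] toolx 81.42320891092746 tz -0.007378780565294825 F [-0.2  1.1 -0. ]
wrist [(275, 81.4, 28.5), (276, 115.8, 28.4), (269, 46.9, 28.6), (499, 149.8, 27.9), (270, 12.6, 28.5)]
side [(438, 82.6, 29.0), (446, 116.2, 29.1), (504, 49.1, 28.7), (899, 148.2, 28.0), (512, 14.2, 28.5), (479, -119.5, 31.2)]
```

View pics/f.png

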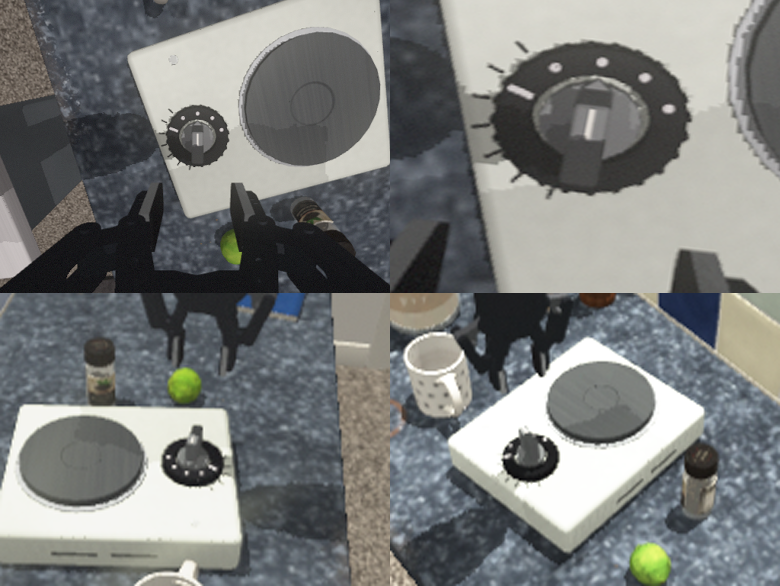

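The final view shows the nose under the second stud, at about (600,62) in the crop. The ring mark is still at about 150°, the gripper is clear and the bystanders are standing. One more check on the bar's height by depth, then I'll hand in.

Run:
```python
from cell import arm
from h import *
def top(c):
    d=c["depth"];v,u=np.mgrid[:384,:512];X=np.stack([(u-c["cx"])/c["fx"]*d,-(v-c["cy"])/c["fy"]*d,-d],-1)@c["T"][:3,:3].T+c["T"][:3,3]
    m=(d>0)&(np.hypot(X[...,0]-.470,X[...,1]-.0665)<.02)&(X[...,2]>.085)&(X[...,2]<.125)
    return np.percentile(X[m][:,2],[50,80,95]).round(4),m.sum()
print("before",top(dict(np.load("pics/w0.npz"))));print("now",top(arm.camera("wrist")))
arm.job_done()
```

```text
before (array([0.1092, 0.1099, 0.1105]), np.int64(635))
now (array([0.1092, 0.1099, 0.1104]), np.int64(744))
the job is handed in; nothing more can be done
```

The timer knob is turned clockwise from the long mark to the second stud and has sprung fully out. I let go, backed the gripper clear and handed the job in at about 13 s.

- **Push and turn:** I felt the hard bottom at about 9.4 mm depth, with a peak of 21 N, and eased back about 2 mm. The turn was about 68.5°, with almost no torque on the way.
- **Timer knob:** The tool stood at 81.4° when the knob came out, and the second stud measured 81.4°. The last picture shows the nose pointing at that stud. The bar top is at 0.110 m, the same as before the job, so the knob is fully out.
- **Heat ring:** Its long mark read 149.8° at the end, against 149–150° at the start, so it did not move beyond measuring error. The side camera read about 1–2° off the wrist camera. I put that down to its coarser view.
- **Mug, lime and jar:** They look untouched in the last pictures, but I did not measure their positions.

No check failed.

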